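# Feed a rack of terminal blocks past a sprung chute gate

### The job

With one fingertip press the long orange rail outward, away from the chute, so that the spring-loaded gate bar swings out of the chute; keep it held open, before the rack gets there, while another fingertip pushes the yellow rack of black terminal blocks along the chute, past the gate, until its front rests against the blue end stop. The gate must not be hit by the rack or close onto it. Then let the gate close behind the rack; push only, never lift or tip the rack, and leave the other things on the bench where they are.

Things in the scene. Friction and masses are not known exactly. Their poses are not given: they have to be found in the camera images.
- chute: Fixed raised chute, 76 x 460 mm. Origin on its centre line at table height; +y = rack's travel, +x = across, to the gate side, z up (the chute frame, used below). Deck top z = 80 mm, y -260 to 200; guides' inner faces x = -31 and +31, 6 mm thick, tops z = 100. Gate bar stands at y = 30. The chute is open above.
- stop_face (a point): Centre of the blue end stop's face that the rack must reach: y = 180 mm in the chute frame, half-way up; the stop is 62 mm wide, its top 130 mm above the table.
- rack: Loose yellow rack on the deck, 56 (x) x 100 (y) x 50 mm high, 0.25 to 0.5 kg, six black terminal blocks between flat full-width end plates whose tops are 130 mm above the table. Origin at the centre of its underside, axes as the chute's. Its back face, to be pushed, is 50 mm to -y of the origin. Against the stop its origin is at y = 130 mm of the chute.
- gate (a joint): Gate angle, rad: 0 closed, 0.75 stop. Turns about a shaft along the chute's y at x = 55, z = 12 mm; opens as its top (the rail) moves to the chute's +x. A spring shuts it: 2 N at the rail starts it, 4 to 5 N holds 0.5 rad. Bar clear of the rack from 0.37 rad; 0.45 to 0.6 is a good opening. The rack cannot push it open.
- gate_rail (a point): Inner side (to be pressed to +x) of the orange rail, at the gate bar's y. Rail: 12 mm round bar parallel to the chute, y = -225 to 120 mm in its frame; press it anywhere, a finger can slide along it. In the chute frame this point is at x 29, z 132 mm closed; x 84, z 131 at 0.45 rad; x 101, z 126 at 0.6 rad (it turns with the rail, whose innermost side is then at x 80 and 96).
- gate_tip (a point): White inner end of the orange gate bar (10 x 10 mm), x = 8, z = 82 to 92 mm in the chute frame when closed. It tilts up as it swings out, its highest corner to about 105 mm above the table: fingertips 108 to 120 mm above the table pass over the bar and guides and still meet both the rail and the rack's back plate.
- block_a: Bystander: loose black terminal block, 31 x 29 x 31 mm.
- block_b: Bystander: loose black terminal block, 31 x 29 x 31 mm.
- screw_cup: Bystander: steel cup of screws, 64 mm across, 34 mm high.
- jar: Bystander: jar with a red lid, 52 mm across, 75 mm high.
- bit_case: Bystander: green bit case, 50 x 70 x 31 mm.
- driver: Bystander: power screwdriver with a red grip lying down, 220 mm long, 40 mm high.
- wrench: Bystander: wrench lying flat, 140 mm long.

How it is judged (in metres and radians):
On the way, in this order (a step that is already met when the one before it is completed fails the run):
1. A finger holds the gate open while the rack is still short of it (value of joint gate above 0.3 rad and contact force between the fingers and gate above 0.3 N and y of rack in the frame of chute below -0.02 m), for 0.1 s.
2. The rack is passing the gate, which a finger still holds open (value of joint gate above 0.3 rad and contact force between the fingers and gate above 0.3 N and y of rack in the frame of chute between 0 and 0.08 m), for 0.1 s.
3. The rack is past the gate (y of rack in the frame of chute above 0.09 m), for 0.1 s.
At the end, for the whole second after the job is handed in: The rack stands flat in the chute past the gate, its front within 8 mm of the end stop and at rest, and the gate has closed behind it (under 0.06 rad) (y of rack in the frame of chute between 0.122 and 0.136 m and x of rack in the frame of chute between -0.01 and 0.01 m and z of rack in the frame of chute below 0.084 m and angle between rack's own z axis and vertical below 0.06 rad and value of joint gate below 0.06 rad and linear speed of rack below 0.01 m/s); the robot touches nothing.
It fails at once if The gate and the rack press on each other (over 2 N) (contact force between gate and rack above 2 N).
It fails at once if The rack is lifted (over 8 mm) or tipped (z of rack in the frame of chute above 0.088 m or angle between rack's own z axis and vertical above 0.15 rad).
It fails at once if A bystander is moved (over 20 mm) (distance of any of block_a, block_b, screw_cup, jar, bit_case, driver, wrench from where it was at the start of the episode above 0.02 m).
It also fails if it takes over 48 s, if anything falls off the work surface, if the arm or the gripper's body presses on something with over 40 N, if the wrist force passes 120 N, or if a joint passes its speed limit or range.

### The arm

A 6-joint arm with a two-finger parallel gripper is mounted at the origin on the work surface. World frame = base frame: x ahead of the robot, y to its left, z up, the work surface at z = 0. Lengths are in m, angles in degrees, forces in N, time in s.
With the tool pointing down it reaches from about 0.25 to 0.725 m from the base axis. Payload 9.7 kg.
Tool frame: the origin (TCP) lies at the very end of the fingers, on their centre line; the grasp point (between the pads) lies 19 mm behind it; x points along the fingers, y is the direction in which the jaws open and shut, and the axes are right-handed (so a half turn about x gives the same grasp; the last joint's range is limited). The gripper opens to 85 mm and grips with 20 to 120 N. Pads are 22 mm wide; open, the fingers measure 114 mm over their backs; the gripper's body (76 mm by 85 mm) begins 54 mm behind the grasp point. The pads swing forward as they close: fully open they stand 13 mm farther back than shut.
Start: joints at [70.13, 4.979, 10.078, 95.1, 0, 90], TCP at [0.187, 0.517, 0.231] pointing down, gripper open.
Joint ranges: [-179.16, 179.16], [-48.56, 103.87], [-65.8, 70.77], [-126.05, 130.52], [-82.76, 87.17], [-180, 180]. Speed limits (degrees/s): [127.2, 127.2, 147.25, 180, 180, 180].

### API

Orientations are given as [roll, pitch, yaw] about the fixed x, y, z axes, in that order (R = Rz(yaw) Ry(pitch) Rx(roll)).
In Python, from workcell import get_obs, cams, bot gives the robot as it stands.
- The arm moves only by the tool apply_moves, never from a script. Its argument "rows" is a list that holds one entry, the list of rows, each a list of 7 numbers: the shift along the tool's x, y, z in mm, then the turn, a rotation vector about the tool's x, y, z in rad, then the opening, from 0 (shut) to 1 (fully open). A call has 1 to 20 rows; each row is the pose to reach, as a shift and turn from the pose measured when the call began, along the tool's axes at that moment; what a row does not reach only later rows make up. A row lasts 1/10 s, in which the tool goes at most 50 mm and 8.59 degrees, less where a joint would pass 70% of its speed; a pose out of reach is approached as far as the arm can. A call with a gripper value outside its range is refused whole. The fingers move at their own pace and stop on an object; "newtons" is the grip in N (left out, the last holds). Time passes only in rows, so rows that repeat a pose let the fingers close. It gives the time, the measured TCP pose, the force and the opening at its end, in the units of the state.
- get_obs(): the state, without advancing time (a new reading comes with each control period).
- cams.camera(name): name is "scene" or "top" or "wrist"; returns a dict with "pixels" (384x512x3 uint8, red, green, blue), "range_z" (384x512 float32, m along the optical axis (not along the pixel's ray), 0 where there is no reading), "fx", "fy", "cx", "cy" (pixels), "D" ([k1, k2, p1, p2, k3] as OpenCV has them; the pictures are not rectified), "eye" and "attitude" of the camera in the world. Camera axes: x right, y up, looking along -z (the intrinsics and any distortion apply to the point x, -y, -z); pixel columns grow to the right and rows downward; lengths in m; the calibration is good to about 2 mm. A picture is of the moment at which its call begins.
- bot.job_done(): hands the job in, once; it reports no verdict.
Trained networks look in a picture, given as the dict that the camera call returned (one of the last four; its "shot" number tells which), for a name from the list of things; names that differ only in an ending like _2 or _b are one class to them, and where a whole thing is asked for, a point or a joint stands for the part that bears it (a point fixed in the world has none). Each returns a list of dicts, best first, with "confidence" (0 to 1); they miss things now and then, are a little off and sometimes report something else, mostly with a low value. They report only what shows in the picture. A call takes as long as a camera call.
- cams.find_in(label, picture): "at" ([x, y, z] in m, in world coordinates, good to about 4 mm: the middle of the surface that is visible of it).
The state is a dict: "time": time; "q": joint angles; "qd": joint speeds; "joint_efforts": joint torques, N m; "ee_pos": TCP position; "tcp_rot": TCP orientation; "wrist_force": force on the tool from outside, world axes, zero at the start; "torque": the same for the moment, N m; "opening": finger opening in m.
Only numpy, scipy, OpenCV 4.12 (cv2) and the standard library are available. Lean on these libraries where they do the work, as an engineer would, in place of code of your own. Each camera call takes 0.05 s, during which the arm holds its last target.

## Working session

There is one attempt and no reset: what is moved stays moved. The work goes in short steps, Python scripts to look and compute and a tool call to move; the robot and the scene stay as the last step left them, time stands still between calls to the robot, and variables do not carry over. Pictures are saved under pics/ and viewed, and the job is handed in when it is done.

Besides the shell and the picture viewer there is one more tool, called as a command line: name --argument value ..., lists and objects as JSON in quotes. apply_moves: Moves the arm, as the interface text tells. Its arguments: {"type":"object","properties":{"rows":{"type":"array"},"newtons":{"type":"number"}},"required":["rows"]}

```bash
ls; mkdir -p pics; python3 - <<'E'
from workcell import get_obs,cams,bot
import cv2
print(get_obs())
for n in ["scene","top"]:
    p=cams.camera(n); print(n,p["shot"],p["eye"],p["attitude"],p["fx"],p["fy"],p["cx"],p["cy"],p["D"])
    cv2.imwrite(f"pics/{n}0.png",p["pixels"][:,:,::-1])
    for l in ["chute","rack","gate","gate_rail","gate_tip","stop_face","block_a","screw_cup","jar","bit_case","driver","wrench"]:
        print(l,[(d["at"],round(d["confidence"],2)) for d in cams.find_in(l,p)][:3])
print(get_obs()["time"])
E
```

```text
pics
{'time': 0.0, 'q': array([ 7.01293823e+01,  5.01345466e+00,  1.00338725e+01,  9.51000875e+01,
       -3.86378766e-04,  9.00018126e+01]), 'qd': array([0.01034842, 0.02351791, 0.02361621, 0.09630614, 0.03115752,
       0.05795447]), 'joint_efforts': array([-5.80615142e-04, -5.20389318e+01,  4.64802790e+01,  1.65752345e-02,
        5.73405191e-05, -2.56139361e-05]), 'ee_pos': array([0.18686579, 0.51703367, 0.23055527]), 'tcp_rot': array([ -89.72031901,   89.92032938, -109.59274903]), 'wrist_force': array([-0.20476888, -0.19996964,  0.03959349]), 'torque': array([-0.01608195,  0.000244  , -0.00369898]), 'opening': 0.0851644091073426}
scene 1 [0.91705006 0.44940347 1.05619863] [ 29.5720133   -0.2772747  138.41939181] 491.4446244528044 491.4446244528044 260.0522056032026 188.99773313974956 [-0.08489267  0.          0.          0.          0.        ]
chute [([0.5573, -0.0143, 0.0802], 0.81)]
rack [([0.5208, -0.106, 0.1125], 0.77), ([0.723, -0.0757, 0.0291], 0.39)]
gate [([0.5788, -0.0825, 0.1085], 0.72)]
gate_rail [([0.5761, -0.085, 0.1067], 0.62)]
gate_tip [([0.574, -0.0831, 0.1042],
[... 624 characters left out ...]
0.1104, 0.106], 0.62), ([0.4317, -0.1883, 0.0717], 0.46)]
gate []
gate_rail [([0.5596, -0.1033, 0.1351], 0.72)]
gate_tip [([0.5569, -0.1032, 0.1375], 0.97), ([0.713, -0.0742, 0.0321], 0.55)]
stop_face [([0.5373, -0.034, 0.0776], 0.64), ([0.4286, -0.1896, 0.0695], 0.62)]
block_a [([0.6838, -0.1807, 0.015], 0.78), ([0.464, 0.0624, 0.0132], 0.5), ([0.7109, -0.0772, 0.0302], 0.47)]
screw_cup [([0.4689, 0.1365, 0.0199], 0.95)]
jar [([0.4289, -0.1904, 0.0731], 0.57)]
bit_case [([0.7115, -0.075, 0.0292], 0.78), ([0.5611, -0.103, 0.1364], 0.66)]
driver [([0.7289, 0.1207, 0.0332], 0.94), ([0.5359, -0.0363, 0.0788], 0.34)]
wrench [([0.4582, -0.0469, 0.0112], 0.8), ([0.7133, -0.073, 0.0328], 0.25)]
1.3
```

View pics/scene0.png

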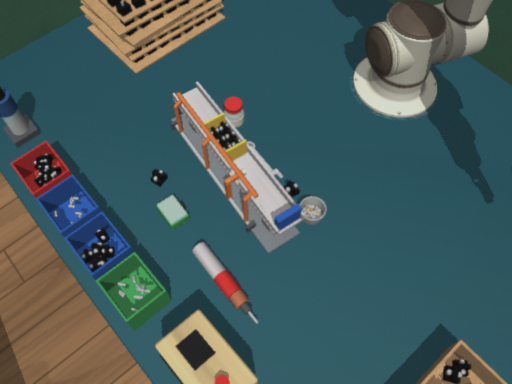

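View pics/top0.png

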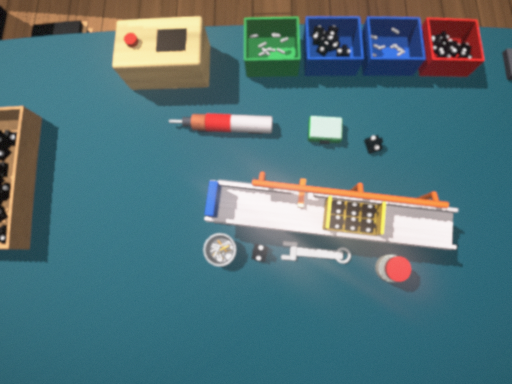

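The top view shows the chute running right to left: blue stop at about (212,198), rack at (355,217), rail above it, wrench, jar, cup and block along the lower side. I'll measure the chute frame from depth.

```bash
cat > h.py <<'E'
import numpy as np,cv2
from scipy.spatial.transform import Rotation as R
from workcell import get_obs,cams,bot
def cloud(p):
    z=p["range_z"];h,w=z.shape
    K=np.array([[p["fx"],0,p["cx"]],[0,p["fy"],p["cy"]],[0,0,1]])
    v,u=np.mgrid[0:h,0:w]
    n=cv2.undistortPoints(np.stack([u,v],-1).reshape(-1,1,2).astype(float),K,np.array(p["D"])).reshape(h,w,2)
    P=np.stack([n[...,0]*z,-n[...,1]*z,-z],-1)
    M=R.from_euler("xyz",p["attitude"],degrees=True).as_matrix()
    W=P@M.T+p["eye"]; W[z==0]=np.nan
    return W
E
python3 - <<'E'
from h import *
for n in ["top","scene"]:
    p=cams.camera(n);W=cloud(p);im=p["pixels"].astype(int);np.savez(f"{n}.npz",W=W,im=p["pixels"])
    r,g,b=im[...,0],im[...,1],im[...,2];x,y,z=W[...,0],W[...,1],W[...,2]
    box=(x>.35)&(x<.72)&(y>-.4)&(y<.25)
    print(n,"table z",np.nanmedian(z[(x>.3)&(x<.4)&(y>-.1)&(y<.1)]))
    for nm,m in dict(yellow=box&(r>130)&(g>100)&(b<80)&(z>.06),orange=box&(r>150)&(g<120)&(b<90)&(z>.11),blue=box&(b>120)&(r<80)&(z>.06)&(y<.2),grey=box&(abs(r-b)<25)&(r>120)&(z>.07)&(z<.087),guide=box&(abs(r-b)<40)&(z>.095)&(z<.105)).items():
        q=W[m]; 
        if len(q)<5: print(nm,len(q));continue
        (c,s,a)=cv2.minAreaRect(q[:,:2].astype(np.float32)*1000)
        d=q[:,:2]-q[:,:2].mean(0);e=np.linalg.svd(d,full_matrices=False)[2][0]
        print(nm,len(q),np.median(q,0).round(4),"rect",np.round(c,1),np.round(s,1),round(a,2),"dir",round(np.degrees(np.arctan2(e[1],e[0])),2))
E
```

```text
top table z 0.0003833103309195951
yellow 619 [ 0.5468 -0.1575  0.1358] rect [ 535.9 -171.1] [196.9  77.1] 83.01 dir -90.04
orange 23 [ 0.562  -0.2508  0.1183] rect [ 564.6 -182.2] [140.8  17.7] 83.28 dir -97.69
blue 56 [0.5373 0.1375 0.129 ] rect [542.  143.5] [16.3 26.3] 80.95 dir 156.86
grey 5826 [ 0.5302 -0.0297  0.0805] rect [529.1 -76.6] [458.7  76. ] 82.32 dir 82.51
guide 1690 [ 0.5173 -0.0887  0.1006] rect [530.  -74.6] [461.   75.5] 82.59 dir -97.46
scene table z -0.0005656915906211424
yellow 966 [ 0.5543 -0.0629  0.1324] rect [542.9 -99.7] [343.6  86.1] 81.75 dir 81.07
orange 473 [ 0.566  -0.0864  0.1356] rect [ 566.8 -102.4] [342.2  36.9] 82.4 dir -97.41
blue 204 [0.5596 0.1416 0.1298] rect [552.2 140.2] [71.5 24.6] 4.05 dir -6.27
grey 2231 [0.5298 0.0047 0.08  ] rect [531.9 -75.8] [460.3  75.2] 83.2 dir 81.43
guide 998 [ 0.5204 -0.0877  0.0996] rect [536.2 -76.7] [460.   91.1] 82.66 dir 81.92
```

```bash
python3 - <<'E'
import cv2
i=cv2.imread("pics/top0.png")[150:300,180:480];cv2.imwrite("pics/topc.png",cv2.resize(i,None,fx=2.6,fy=2.6,interpolation=cv2.INTER_CUBIC))
E
```

```text
(no output)
```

View pics/topc.png

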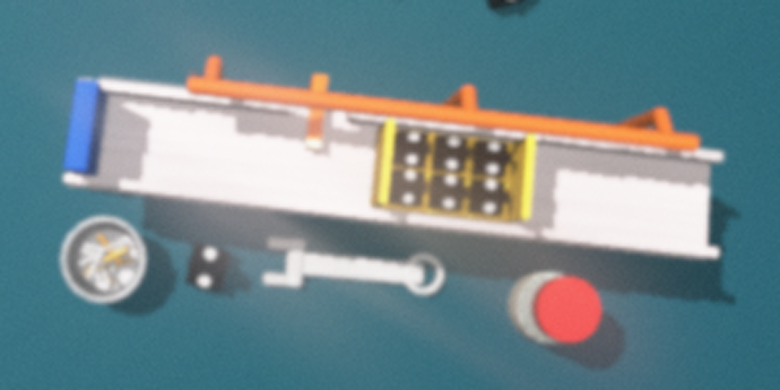

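```bash
cat >> h.py <<'E'
TH=np.radians(82.5);U=np.array([np.cos(TH),np.sin(TH)]);V=np.array([U[1],-U[0]]);O=np.array([.534,-.0455])
def toch(P):
    d=np.asarray(P)[...,:2]-O; return np.stack([d@V,d@U],-1)*1000
E
python3 - <<'E'
from h import *
for n in ["top","scene"]:
    f=np.load(n+".npz");W=f["W"];im=f["im"].astype(int);C=toch(W);z=W[...,2]*1000;x,y=C[...,0],C[...,1]
    r,g,b=im[...,0],im[...,1],im[...,2]
    m=(z>94)&(z<106)&(abs(x)<45)&(abs(abs(x)-34)<8)
    for lo in range(-260,200,90):
        print(n,"guide",lo,[np.round(np.nanmedian(x[m&(y>lo)&(y<lo+90)&(s*x>0)]),1) for s in(-1,1)],end=" ")
    print()
    m=(z>70)&(z<105)&(abs(x)<45)&(abs(y)<320);print("deck y",np.nanpercentile(y[m],[.5,99.5]),"x",np.nanpercentile(x[m],[1,99]))
    m=(z>122)&(z<138)&(y>165)&(y<220)&(abs(x)<45);print("stop y",np.nanpercentile(y[m],[3,50,97]),"x",np.nanpercentile(x[m],[3,97]),m.sum())
    m=(z>122)&(z<138)&(y>-220)&(y<20)&(x<24)&(x>-40);print("rack y",np.nanpercentile(y[m],[2,10,50,90,98]),"x",np.nanpercentile(x[m],[2,98]),m.sum())
    h=np.histogram(y[m],bins=np.arange(-200,20,5));print([(int(a),int(c)) for c,a in zip(*h) if c])
    m=(z>125)&(z<145)&(y>-230)&(y<130)&(x>24)&(x<60)
    for lo in range(-230,130,60):
        k=m&(y>lo)&(y<lo+60);print("rail",lo,np.nanpercentile(x[k],[5,50,95]).round(1) if k.sum() else 0,k.sum(),np.nanpercentile(z[k],97).round(1) if k.sum() else 0)
    m=(z>125)&(z<145)&(y>-260)&(y<150)&(x>24)&(x<60);print("rail y",np.nanpercentile(y[m],[1,99]))
E
```

```text
top guide -260 [np.float64(-34.1), np.float64(32.5)] top guide -170 [np.float64(-33.6), np.float64(32.0)] top guide -80 [np.float64(-34.5), np.float64(32.4)] top guide 10 [np.float64(-34.3), np.float64(32.2)] top guide 100 [np.float64(-34.3), np.float64(33.0)] top guide 190 [np.float64(-34.3), np.float64(36.7)] 
deck y [-258.28010917  187.09777786] x [-37.83630163  35.04718218]
stop y [180.61304355 187.91791977 196.06504974] x [-29.66389181  28.23760308] 342
rack y [-114.89546825 -113.80440541 -109.7286686   -15.12591516  -14.6907489 ] x [-26.69847835  23.04964492] 236
[(-120, 4), (-115, 98), (-110, 28), (-20, 88), (-15, 18)]
rail -230 [28.8 34.2 45.5] 229 139.2
rail -170 [28.8 33.5 39.5] 244 139.5
rail -110 [29.2 34.5 47.6] 268 139.7
rail -50 [29.  33.7 39.6] 245 139.8
rail 10 [29.2 33.9 39.5] 236 139.8
rail 70 [29.2 34.6 49. ] 229 139.9
rail y [-218.60709619  115.80951137]
scene guide -260 [np.float64(-34.2), np.float64(34.5)] scene guide -170 [np.float64(-34.0), np.float64(34.2)] scene guide -80 [np.float64(-34.1), np.float64(33.8)] scene guide 10 [np.float64(-34.7), np.float64(33.4)] scene guide 100 [np.float64(-34.8), np.float64(32.9)] scene guide 190 [np.float64(-34.3), np.float64(32.5)] 
deck y [-258.4693932   198.98757467] x [-37.94188076  37.53835218]
stop y [179.82080173 188.6851549  195.45514073] x [-30.14761494  28.45047947] 235
rack y [-114.17699265 -112.79872673 -107.78619273  -14.49707636  -13.46066031] x [-27.37148257  23.09126757] 154
[(-120, 2), (-115, 53), (-110, 23), (-25, 3), (-20, 47), (-15, 26)]
rail -230 [29.8 37.  48.8] 109 140.1
rail -170 [29.9 35.5 39.9] 110 140.2
rail -110 [29.7 36.5 47.4] 131 139.7
rail -50 [28.9 35.6 39.8] 123 138.9
rail 10 [29.5 35.9 39.8] 126 139.7
rail 70 [29.1 35.7 48.1] 144 140.8
rail y [-220.58364497  117.98227057]
```

```bash
cat >> h.py <<'E'
def goal(cx,cy,z,phi=40.):
    """tcp target in chute mm -> world pos, R (tool x down, tool y = jaw axis toward finger A)"""
    a=np.radians(82.5-90-phi)
    X=np.array([0,0,-1.]);Y=np.array([np.cos(a),np.sin(a),0])
    return np.r_[O+V*cx/1000+U*cy/1000,z/1000],np.stack([X,Y,np.cross(X,Y)],1)
def plan(cx,cy,z,phi=40.,flip=False):
    o=get_obs();p=np.array(o["ee_pos"]);M=R.from_euler("xyz",o["tcp_rot"],degrees=True).as_matrix()
    g,G=goal(cx,cy,z,phi)
    if flip: G=G@np.diag([1,-1,-1])
    c=toch(p)
    print("now ch",c.round(1),"z",round(p[2]*1000,1),"| world",p.round(4),"| shift",(M.T@(g-p)*1000).round(1),"rot",R.from_matrix(M.T@G).as_rotvec().round(3))
    print("chute x,y in tool:",(M.T@np.r_[V,0]).round(3),(M.T@np.r_[U,0]).round(3),"F",o["wrist_force"].round(1),"t",o["time"],"q",o["q"].round(1),"open",round(o["opening"],4))
E
python3 - <<'E'
from h import *
plan(-28,-165,200);plan(-28,-165,200,40,True)
E
```

```text
now ch [-417.6  512.7] z 231.3 | world [0.1869 0.5173 0.2313] | shift [  31.3 -578.5  525.7] rot [ 2.053 -0.    -0.   ]
chute x,y in tool: [0.    0.214 0.977] [ 0.     0.977 -0.214] F [-0.4 -0.9 -0.6] t 1.4 q [70.1  5.  10.1 95.1  0.  90. ] open 0.0853
now ch [-417.6  512.7] z 231.3 | world [0.1869 0.5173 0.2313] | shift [  31.3 -578.5  525.7] rot [-1.089  0.    -0.   ]
chute x,y in tool: [0.    0.214 0.977] [ 0.     0.977 -0.214] F [-0.4 -0.9 -0.6] t 1.4 q [70.1  5.  10.1 95.1  0.  90. ] open 0.0853
```

apply_moves --rows '[[[0,-32,29,0.114,0,0,1],[0,-64,58,0.228,0,0,1],[0,-96,88,0.342,0,0,1],[0,-128,117,0.456,0,0,1],[0,-161,146,0.57,0,0,1],[0,-193,175,0.684,0,0,1],[0,-225,204,0.798,0,0,1],[0,-257,234,0.912,0,0,1],[0,-289,263,1.027,0,0,1],[0,-321,292,1.141,0,0,1],[0,-354,321,1.255,0,0,1],[0,-386,350,1.369,0,0,1],[0,-418,380,1.483,0,0,1],[0,-450,409,1.597,0,0,1],[0,-482,438,1.711,0,0,1],[0,-514,467,1.825,0,0,1],[10,-546,496,1.939,0,0,1],[20,-578.5,525.7,2.053,0,0,1],[25,-578.5,525.7,2.053,0,0,1],[31,-578.5,525.7,2.053,0,0,1]]]'

```text
time: 3.4
ee_pos: [0.4845, -0.2061, 0.1994]
tcp_rot: [-72.0, 89.9, 150.4]
wrist_force: [0.1, -0.1, 0.6]
opening: 0.0856
```

```bash
python3 - <<'E'
from h import *
plan(-28,-165,113)
for n in ["top","scene"]:
    p=cams.camera(n);cv2.imwrite(f"pics/{n}1.png",p["pixels"][:,:,::-1]);W=cloud(p);np.savez(n+"1.npz",W=W,im=p["pixels"])
    C=toch(W);z=W[...,2]*1000
    m=(z>150)&(abs(C[...,0]+28)<100)&(abs(C[...,1]+165)<100)
    print(n,np.histogram(z[m],bins=np.arange(150,330,10)))
E
```

```text
now ch [ -28.1 -165.7] z 199.4 | world [ 0.4845 -0.2061  0.1994] | shift [86.4 -0.3 -0.6] rot [-0.001  0.     0.001]
chute x,y in tool: [-0.001  0.765 -0.643] [ 0.001 -0.643 -0.765] F [ 0.1 -0.1  0.6] t 3.4 q [-23.    1.3   2.7  91.5   0.  114.5] open 0.0856
top (array([  0,   0,   0,   0,   0,   0,  10,  18,  25,  15,  15, 164, 183,
       166, 170, 170, 431]), array([150, 160, 170, 180, 190, 200, 210, 220, 230, 240, 250, 260, 270,
       280, 290, 300, 310, 320]))
scene (array([  0,   0,   0,   0,   0,   0,  21,  40,  51,  41,  48, 193, 183,
       146, 184, 222, 231]), array([150, 160, 170, 180, 190, 200, 210, 220, 230, 240, 250, 260, 270,
       280, 290, 300, 310, 320]))
```

```bash
python3 - <<'E'
from h import *
for n in ["top","scene"]:
    W=np.load(n+"1.npz")["W"];C=toch(W);z=W[...,2]*1000
    m=(z>150)&(z<245)&(abs(C[...,0]+28)<100)&(abs(C[...,1]+165)<100)
    d=C[m]-[-28.1,-165.7];f=np.radians(40);a=d@[np.cos(f),-np.sin(f)];b=d@[np.sin(f),np.cos(f)]
    for s in(1,-1):
        k=a*s>0
        if k.sum():print(n,s,k.sum(),"along",np.percentile(a[k],[2,50,98]).round(1),"across",np.percentile(b[k],[2,50,98]).round(1),"z",np.percentile(z[m][k],[1,5]).round(1))
E
```

```text
top 1 7 along [42.  43.7 47.4] across [11.1 12.3 12.9] z [216.5 216.8]
top -1 56 along [-57.5 -49.7 -43.2] across [ 5.8 10.  12.4] z [216.4 218.1]
scene 1 71 along [41.6 44.1 55. ] across [-11.5   6.2  11.3] z [212.7 215. ]
scene -1 61 along [-58.  -51.2 -44.6] across [ 1.1  7.6 12.2] z [216.5 218.1]
```

View pics/scene1.png

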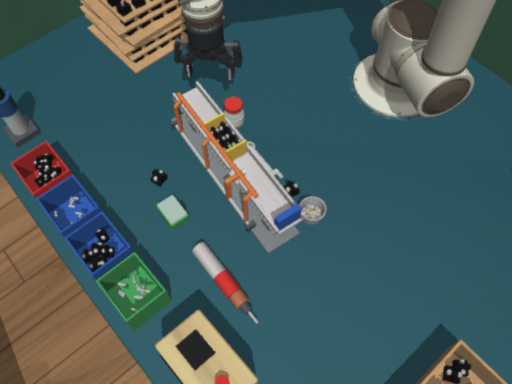

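Fingertips sit about 13 mm above the TCP, as expected. The picture shows the gripper at about (208,55), behind the rack and clear of the rail. I'm going down to TCP z = 100 (tips about 113).

apply_moves --rows '[[[12,0,0,0,0,0,1],[25,0,0,0,0,0,1],[38,0,0,0,0,0,1],[50,0,0,0,0,0,1],[62,0,0,0,0,0,1],[74,0,0,0,0,0,1],[84,0,0,0,0,0,1],[92,0,0,0,0,0,1],[99,0,0,0,0,0,1],[99,0,0,0,0,0,1]]]'

```text
time: 4.5
ee_pos: [0.4837, -0.2046, 0.0997]
tcp_rot: [-69.5, 89.9, 153.1]
wrist_force: [-0.6, 0.5, -0.4]
opening: 0.085
```

```bash
python3 - <<'E'
from h import *
plan(37,-166,100)
p=cams.camera("top");i=p["pixels"][130:320,180:500,::-1];cv2.imwrite("pics/t2.png",cv2.resize(i,None,fx=2.4,fy=2.4))
E
```

```text
now ch [ -29.1 -164.3] z 99.7 | world [ 0.4837 -0.2046  0.0997] | shift [ -0.5  51.8 -41.1] rot [0.001 0.001 0.002]
chute x,y in tool: [-0.002  0.767 -0.642] [ 0.001 -0.642 -0.767] F [-0.6  0.5 -0.4] t 4.5 q [-22.9   1.2  -8.4  80.5   0.  114.5] open 0.085
```

View pics/t2.png

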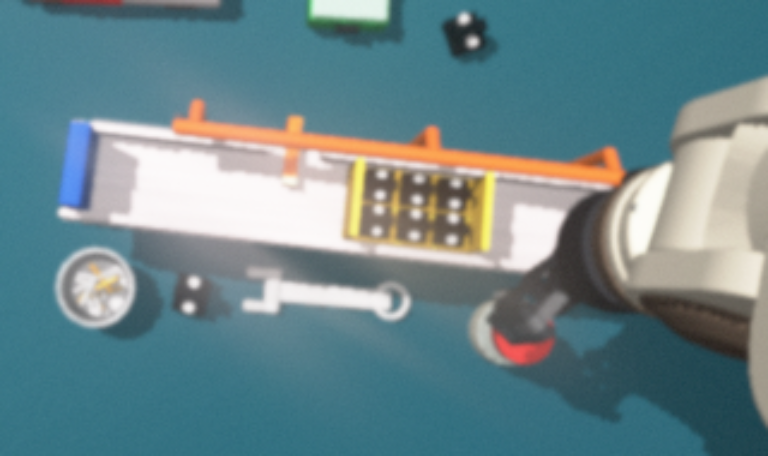

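apply_moves --rows '[[[0,4,-3,0,0,0,1],[0,8,-6,0,0,0,1],[0,12,-9.5,0,0,0,1],[0,16,-12.5,0,0,0,1],[0,20,-16,0,0,0,1],[0,24,-19,0,0,0,1],[0,28,-22,0,0,0,1],[0,32,-25.5,0,0,0,1],[0,36,-28.5,0,0,0,1],[0,40,-32,0,0,0,1],[0,44,-35,0,0,0,1],[0,48,-38,0,0,0,1],[0,52,-41,0,0,0,1],[0,52,-41,0,0,0,1],[0,52,-41,0,0,0,1]]]'

```text
time: 6.05
ee_pos: [0.5492, -0.2152, 0.1]
tcp_rot: [-66.8, 89.9, 155.8]
wrist_force: [-4.6, 1.1, -3.1]
opening: 0.0853
```

```bash
python3 - <<'E'
from h import *
plan(37,-30,100)
for n,s in (("top",np.s_[130:320,180:500]),("scene",np.s_[20:260,120:360])):
    p=cams.camera(n);i=p["pixels"][s][...,::-1];cv2.imwrite(f"pics/{n}3.png",cv2.resize(i,None,fx=2.4,fy=2.4))
    W=cloud(p);C=toch(W);z=W[...,2]*1000;im=p["pixels"].astype(int)
    m=(im[...,0]>140)&(im[...,1]<130)&(im[...,2]<90)&(z>122)&(z<145)&(C[...,0]>20)&(C[...,0]<130)
    print(n,"rail x",np.nanpercentile(C[...,0][m],[3,50,97]).round(1),"z",np.nanpercentile(z[m],[50,95]).round(1))
    m=(z>122)&(z<136)&(C[...,1]>-130)&(C[...,1]<20)&(abs(C[...,0])<24);print("rack y",np.nanpercentile(C[...,1][m],[2,98]).round(1))
E
```

```text
now ch [  37.2 -166.3] z 100.0 | world [ 0.5492 -0.2152  0.1   ] | shift [   0.   -87.6 -104.4] rot [0.001 0.001 0.002]
chute x,y in tool: [-0.002  0.767 -0.642] [ 0.001 -0.642 -0.767] F [-4.6  1.1 -3.1] t 6.05 q [-21.4  10.    1.1  81.3   0.  116. ] open 0.0853
top rail x [84.3 85.4 86.7] z [131.8 134.4]
rack y [-128.4  -14.8]
scene rail x [76.2 90.4 95.3] z [132.9 138. ]
rack y [-129.   -13.1]
```

View pics/top3.png

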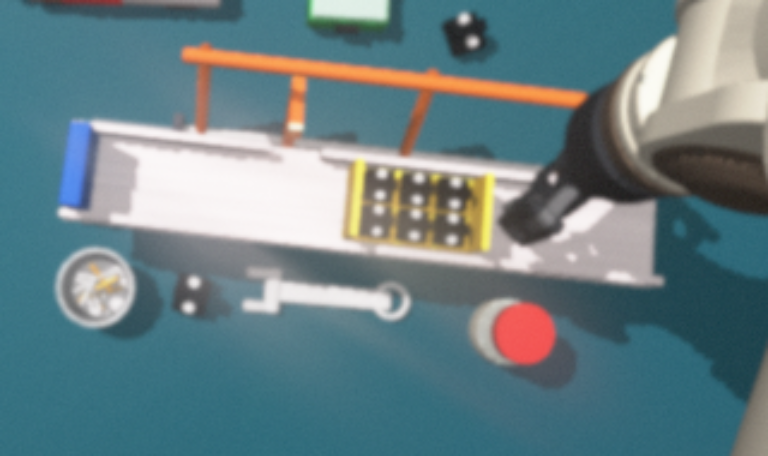

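View pics/scene3.png

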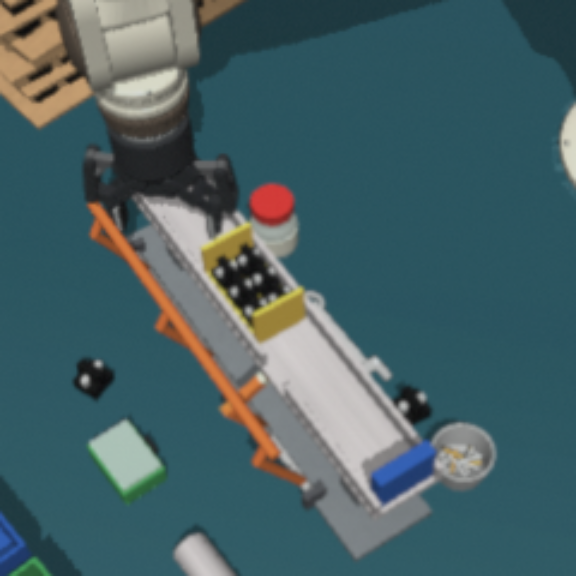

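The gate is at about 0.5 rad with 4.6 N from the finger, the bar tip is clear of the chute, and finger B sits just behind the rack. I'll push the first 110 mm.

apply_moves --rows '[[[0,-2,-2.4,0,0,0,1],[0,-4,-4.8,0,0,0,1],[0,-7,-8.4,0,0,0,1],[0,-11,-13.1,0,0,0,1],[0,-15,-17.9,0,0,0,1],[0,-19,-22.7,0,0,0,1],[0,-23,-27.5,0,0,0,1],[0,-27,-32.3,0,0,0,1],[0,-31,-37,0,0,0,1],[0,-35,-41.8,0,0,0,1],[0,-39,-46.6,0,0,0,1],[0,-43,-51.4,0,0,0,1],[0,-47,-56.2,0,0,0,1],[0,-51,-60.9,0,0,0,1],[0,-55,-65.7,0,0,0,1],[0,-59,-70.5,0,0,0,1],[0,-63,-75.3,0,0,0,1],[0,-66,-78.9,0,0,0,1],[0,-69,-82.4,0,0,0,1],[0,-71,-84.8,0,0,0,1]]]'

```text
time: 8.15
ee_pos: [0.5639, -0.1058, 0.101]
tcp_rot: [10.2, 90.0, -127.2]
wrist_force: [-3.7, -3.6, 0.3]
opening: 0.085
```

```bash
cat > look.py <<'E'
from h import *
import sys
k=sys.argv[1];plan(37,33,100)
for n,s in (("top",np.s_[130:320,180:500]),("scene",np.s_[20:260,120:360])):
    p=cams.camera(n);i=p["pixels"][s][...,::-1];cv2.imwrite(f"pics/{n}{k}.png",cv2.resize(i,None,fx=2.4,fy=2.4))
    W=cloud(p);C=toch(W);z=W[...,2]*1000;im=p["pixels"].astype(int)
    m=(im[...,0]>140)&(im[...,1]<130)&(im[...,2]<90)&(z>122)&(z<145)&(C[...,0]>20)&(C[...,0]<130)
    if m.sum():print(n,"rail x",np.nanpercentile(C[...,0][m],[3,50,97]).round(1),"z",np.nanpercentile(z[m],[50,95]).round(1))
    m=(im[...,0]>120)&(im[...,2]<100)&(im[...,1]>90)&(z>120)&(z<140)&(abs(C[...,0])<28)&(C[...,1]<178)
    if m.sum():print("rack y",np.nanpercentile(C[...,1][m],[2,98]).round(1),"x",np.nanpercentile(C[...,0][m],[2,98]).round(1),"z",np.nanpercentile(z[m],[50,95]).round(1))
E
python3 look.py 4
```

```text
now ch [ 37.5 -55.9] z 101.0 | world [ 0.5639 -0.1058  0.101 ] | shift [  1.  -57.4 -67.8] rot [ 0.001  0.001 -0.   ]
chute x,y in tool: [-0.     0.767 -0.642] [-0.001 -0.642 -0.767] F [-3.7 -3.6  0.3] t 8.15 q [-10.6   7.6  -1.4  81.   -0.  126.8] open 0.085
top rail x [85.1 88.1 95.6] z [133.6 135.9]
rack y [-13.   82.8] x [-26.7  24.7] z [130.  132.4]
scene rail x [79.  91.  95.9] z [132.8 137.9]
rack y [-494.8   86.1] x [-23.9  26.7] z [128.1 132.4]
```

View pics/scene4.png

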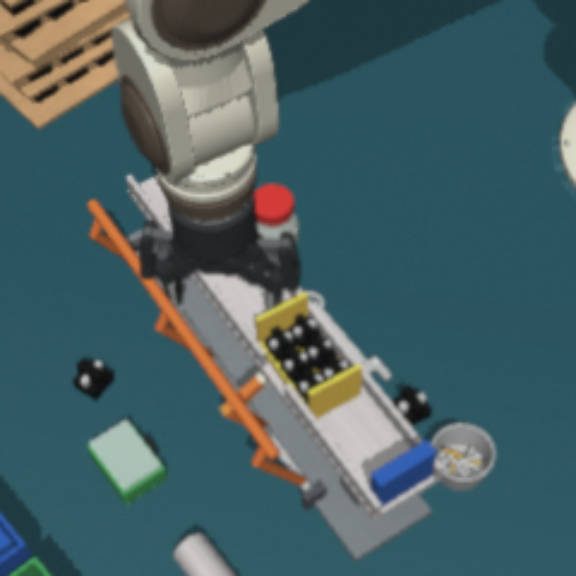

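View pics/top4.png

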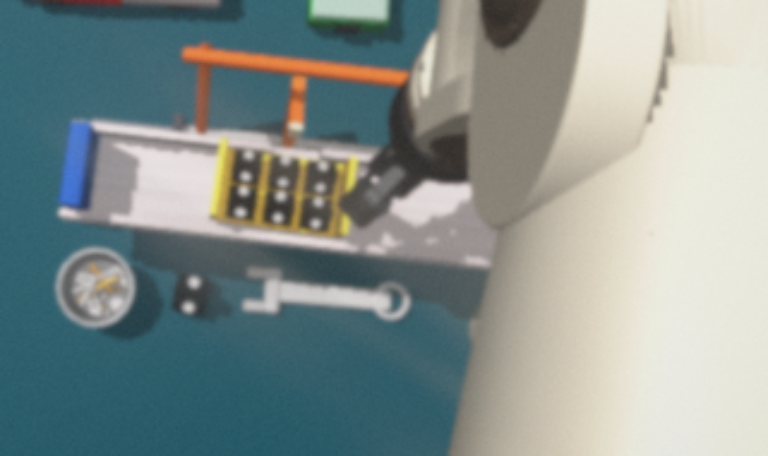

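The rack is half-way past the open gate, with its front at y ≈ 85 and the rail still held. Next is another 86 mm, slowing towards the end.

apply_moves --rows '[[[0.3,-3,-3.6,0,0,0,1],[0.5,-6,-7.2,0,0,0,1],[0.5,-9,-10.8,0,0,0,1],[0.5,-12,-14.3,0,0,0,1],[0.5,-15,-17.9,0,0,0,1],[0.5,-18,-21.5,0,0,0,1],[0.5,-21,-25.1,0,0,0,1],[0.5,-24,-28.7,0,0,0,1],[0.5,-27,-32.3,0,0,0,1],[0.5,-30,-35.8,0,0,0,1],[0.5,-33,-39.4,0,0,0,1],[0.5,-36,-43,0,0,0,1],[0.5,-39,-46.6,0,0,0,1],[0.5,-42,-50.2,0,0,0,1],[0.5,-45,-53.8,0,0,0,1],[0.5,-48,-57.3,0,0,0,1],[0.5,-50.5,-60.3,0,0,0,1],[0.5,-53,-63.3,0,0,0,1],[0.5,-54.5,-65.1,0,0,0,1],[0.5,-55.2,-66,0,0,0,1]]]'

```text
time: 10.25
ee_pos: [0.5753, -0.0203, 0.101]
tcp_rot: [73.4, 90.0, -64.0]
wrist_force: [-4.2, -4.6, 0.4]
opening: 0.0852
```

```bash
python3 look.py 5
```

```text
now ch [37.6 30.4] z 101.0 | world [ 0.5753 -0.0203  0.101 ] | shift [ 1.  -2.2 -1.6] rot [ 0.001  0.    -0.001]
chute x,y in tool: [ 0.     0.767 -0.642] [-0.001 -0.642 -0.767] F [-4.2 -4.6  0.4] t 10.25 q [ -2.    7.9  -1.2  80.9  -0.  135.4] open 0.0852
top rail x [85.9 90.  95.2] z [134.3 136.1]
rack y [ 76.1 172.7] x [-26.1  25.5] z [130.2 132.3]
scene rail x [76.6 91.1 95.9] z [133.  138.4]
rack y [-497.2  171.8] x [-24.8  26.7] z [128.8 134.1]
```

View pics/scene5.png

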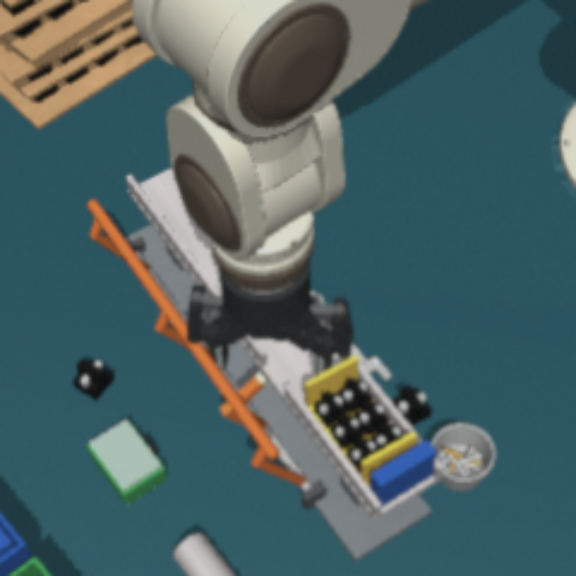

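View pics/top5.png

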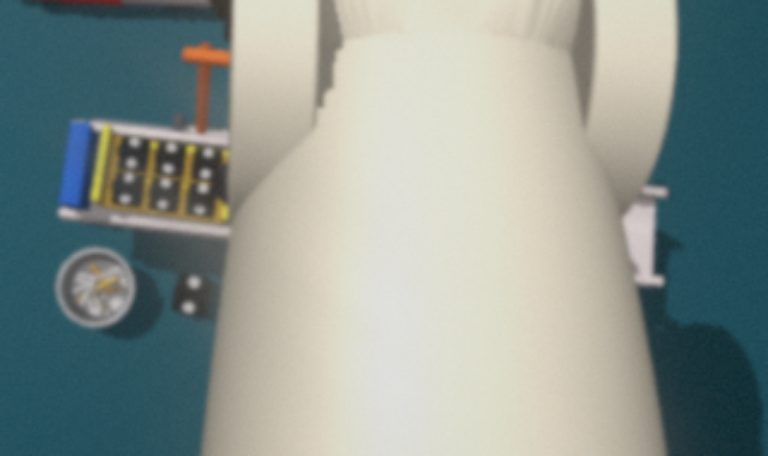

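apply_moves --rows '[[[0.5,-0.7,-0.8,0,0,0,1],[0.5,-1.4,-1.6,0,0,0,1],[0.5,-2.1,-2.5,0,0,0,1],[0.5,-2.8,-3.3,0,0,0,1],[0.5,-3.5,-4.2,0,0,0,1],[0.5,-3.8,-4.6,0,0,0,1],[0.5,-3.8,-4.6,0,0,0,1]]]'

```text
time: 11.05
ee_pos: [0.5762, -0.0147, 0.101]
tcp_rot: [94.0, 89.9, -43.4]
wrist_force: [-4.3, -4.7, 1.1]
opening: 0.0851
```

```bash
python3 look.py 6
```

```text
now ch [37.8 36.1] z 101.0 | world [ 0.5762 -0.0147  0.101 ] | shift [1.  1.3 2.9] rot [ 0.001 -0.    -0.002]
chute x,y in tool: [ 0.001  0.767 -0.642] [-0.001 -0.642 -0.767] F [-4.3 -4.7  1.1] t 11.05 q [-1.40e+00  7.90e+00 -1.10e+00  8.09e+01 -1.00e-01  1.36e+02] open 0.0851
top rail x [86.2 89.9 95. ] z [134.2 136.6]
rack y [172.7 177.8] x [-23.8  26.9] z [130.5 132.2]
scene rail x [77.2 91.2 95.9] z [132.7 138.1]
rack y [-495.4  176.9] x [-24.2  26.8] z [129.3 135.2]
```

apply_moves --rows '[[[0,-0.4,-0.5,0,0,0,1],[0,-0.8,-1,0,0,0,1],[0,-1.2,-1.4,0,0,0,1],[0,-1.4,-1.7,0,0,0,1],[0,-1.4,-1.7,0,0,0,1]]]'

```text
time: 11.65
ee_pos: [0.5765, -0.013, 0.1012]
tcp_rot: [83.1, 89.9, -54.4]
wrist_force: [-5.0, -5.5, -0.7]
opening: 0.0853
```

```bash
python3 look.py 7
```

```text
now ch [37.9 37.8] z 101.2 | world [ 0.5765 -0.013   0.1012] | shift [1.2 2.4 4.3] rot [ 0.001  0.    -0.003]
chute x,y in tool: [ 0.002  0.766 -0.642] [-0.002 -0.642 -0.766] F [-5.  -5.5 -0.7] t 11.65 q [-1.200e+00  7.900e+00 -1.100e+00  8.090e+01 -1.000e-01  1.362e+02] open 0.0853
top rail x [86.9 89.8 94.5] z [133.9 136.4]
rack y [174.4 177.9] x [-22.9  27.2] z [130.  132.2]
scene rail x [77.6 91.3 96. ] z [132.8 138.1]
rack y [-494.6  177.3] x [-25.2  26.9] z [129.3 132.8]
```

apply_moves --rows '[[[0,-0.4,-0.5,0,0,0,1],[0,-0.8,-1,0,0,0,1],[0,-1.2,-1.4,0,0,0,1],[0,-1.2,-1.4,0,0,0,1]]]'

```text
time: 12.15
ee_pos: [0.5767, -0.0126, 0.1014]
tcp_rot: [67.6, 89.7, -69.9]
wrist_force: [-3.4, -10.1, -1.0]
opening: 0.0851
```

```bash
python3 look.py 8
```

```text
now ch [38.1 38.2] z 101.4 | world [ 0.5767 -0.0126  0.1014] | shift [1.4 2.5 4.7] rot [-0.     0.002 -0.005]
chute x,y in tool: [ 0.002  0.766 -0.643] [-0.005 -0.643 -0.766] F [ -3.4 -10.1  -1. ] t 12.15 q [ -1.1   7.9  -1.1  80.9  -0.3 136.4] open 0.0851
top rail x [86.3 89.8 93.7] z [134.2 135.9]
rack y [174.6 177.9] x [-22.9  27.2] z [130.3 132. ]
scene rail x [77.3 91.5 96.1] z [133.  137.6]
rack y [-497.6  177.8] x [-23.9  26.5] z [129.7 137.6]
```

View pics/scene8.png

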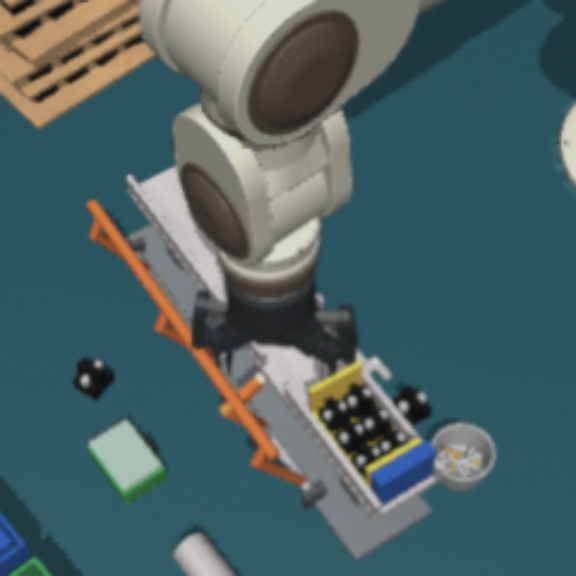

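Push force doubled to 10 N with no more travel, so the rack is on the stop. I'll back off 10 mm and then ease the gate shut.

apply_moves --rows '[[[0,2,2.5,0,0,0,1],[0,4.4,5.2,0,0,0,1],[0,6.4,7.7,0,0,0,1],[0,2.6,10.9,0,0,0,1],[0,-1.2,14.1,0,0,0,1],[0,-5,17.3,0,0,0,1],[0,-8.9,20.5,0,0,0,1],[0,-12.7,23.7,0,0,0,1],[0,-16.5,27,0,0,0,1],[0,-20.4,30.2,0,0,0,1],[0,-24.2,33.4,0,0,0,1],[0,-28,36.6,0,0,0,1],[0,-31.9,39.8,0,0,0,1],[0,-35.7,43,0,0,0,1],[0,-39,45.8,0,0,0,1],[0,-42,48.3,0,0,0,1],[0,-45,50.8,0,0,0,1],[0,-45.7,51.4,0,0,0,1],[0,-45.7,51.4,0,0,0,1]]]'

```text
time: 14.15
ee_pos: [0.508, -0.0136, 0.1014]
tcp_rot: [72.5, 89.7, -65.0]
wrist_force: [-0.3, -0.5, 0.1]
opening: 0.0852
```

```bash
python3 look.py 9
```

```text
now ch [-29.9  28.3] z 101.4 | world [ 0.508  -0.0136  0.1014] | shift [  1.6  48.2 -46.7] rot [-0.     0.002 -0.005]
chute x,y in tool: [ 0.003  0.766 -0.643] [-0.004 -0.643 -0.766] F [-0.3 -0.5  0.1] t 14.15 q [ -1.4  -1.4 -10.9  80.5  -0.3 136.1] open 0.0852
rack y [174.6 177.7] x [-24.5  27.1] z [129.9 132.3]
scene rail x [30.7 36.6 75.3] z [136.3 140.3]
rack y [-498.   177.8] x [-25.6  26. ] z [129.6 137.8]
```

View pics/scene9.png

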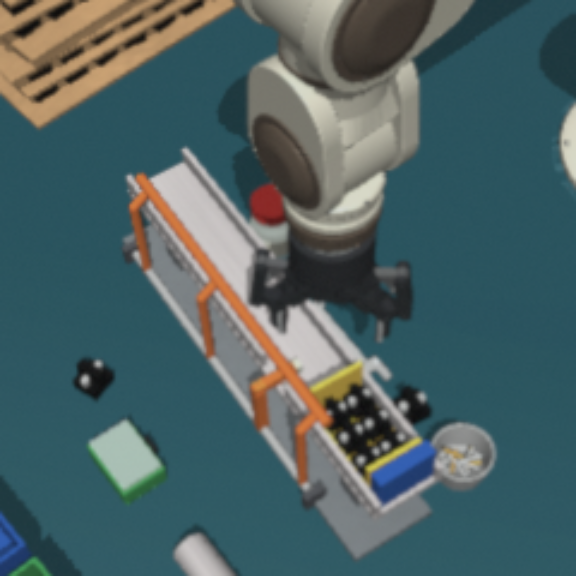

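Gate closed, rack at the stop, forces near zero. Lifting away.

apply_moves --rows '[[[-10,0,0,0,0,0,1],[-25,0,0,0,0,0,1],[-45,0,0,0,0,0,1],[-65,0,0,0,0,0,1],[-85,0,0,0,0,0,1],[-105,0,0,0,0,0,1],[-120,0,0,0,0,0,1],[-120,0,0,0,0,0,1],[-120,0,0,0,0,0,1]]]'

```text
time: 15.15
ee_pos: [0.5081, -0.013, 0.2218]
tcp_rot: [80.4, 89.7, -57.1]
wrist_force: [0.9, -0.3, -0.8]
opening: 0.0852
```

```bash
python3 look.py 10; python3 - <<'E'
from h import *
p=cams.camera("scene")
for l in ["block_a","screw_cup","jar","bit_case","driver","wrench"]:
    print(l,[(d["at"],round(d["confidence"],2)) for d in cams.find_in(l,p)][:2])
E
```

```text
now ch [-29.9  28.8] z 221.8 | world [ 0.5081 -0.013   0.2218] | shift [122.1  47.9 -46.3] rot [-0.     0.001 -0.006]
chute x,y in tool: [ 0.004  0.766 -0.643] [-0.004 -0.643 -0.766] F [ 0.9 -0.3 -0.8] t 15.15 q [ -1.3  -1.1   2.8  93.7  -0.3 136.2] open 0.0852
rack y [174.6 177.9] x [-23.   27.2] z [130.1 132.4]
scene rail x [30.7 36.7 73.8] z [136.5 140.7]
rack y [-499.9  177.7] x [-23.2  25.8] z [129.5 138.3]
block_a [([0.6931, -0.1759, 0.0133], 0.74), ([0.471, 0.0629, 0.0202], 0.55)]
screw_cup [([0.4661, 0.1364, 0.0206], 0.97)]
jar [([0.4272, -0.1722, 0.0437], 0.51)]
bit_case [([0.7229, -0.075, 0.0315], 0.95)]
driver []
wrench [([0.4524, -0.0377, 0.0079], 0.64), ([0.5775, -0.0854, 0.1073], 0.31)]
```

View pics/scene10.png

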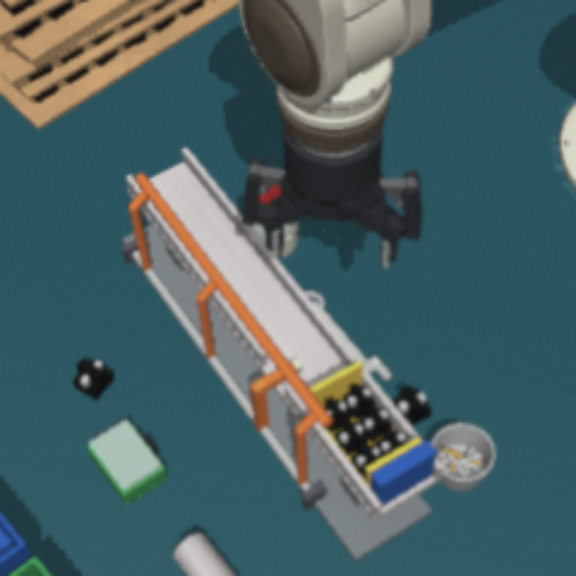

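```bash
python3 -c "
from workcell import bot;print(bot.job_done())"
```

```text
the job is handed in; nothing more can be done
None
```

The job is handed in at about 15.3 s on the robot's clock, with no verdict reported. The rack is at the end stop and the gate is closed behind it.

**What I did:** With the gripper open and turned 40° to the chute, one fingertip pressed the rail out to about 0.5 rad with about 4.6 N. While it held there, the other fingertip pushed the rack past the gate to the blue stop. I then backed off 10 mm, eased the gate shut and lifted clear.

**Last checks:**
- **Rack at the stop:** its front measured about 178 mm against 180, within the 2 mm calibration error. The push force had doubled to 10 N with no more travel.
- **Gate:** the rail is back at its closed position, with its inner side at x of about 30 mm. The bar was clear of the rack in every picture I took, but I could not measure the force between gate and rack.
- **Robot:** it stands clear above the chute, with wrist force under about 1.5 N.
- **Bystanders:** both blocks, the cup, the bit case and the wrench were found again within 6 mm of where they started.
- **Checks that failed or disagreed:** the jar's reading was off by about 25 mm, but it was partly hidden by the gripper. It had looked undisturbed earlier, and nothing of the robot came down to its height. The network did not report the driver in the last picture, but part of it still showed in the same place.

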